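Fit the circlip to a sample-changer axle

TASK

The carousel of the sample changer is back on its axle stub and needs its circlip. With the circlip pliers from the tool block, pick the top circlip off the dispenser by its two lug holes, spread it, and lower it from above over the end of the axle stub, without forcing it, until it is level with the groove. Finish while still holding the pliers squeezed, so that the circlip hangs spread around the groove on the pliers alone, ready to be let in; leave the other things on the bench undisturbed.

Things in the scene. Friction and masses are not known exactly. Their poses are not given: they have to be found in the camera images.
- pliers_grip (a point): Circlip pliers standing upright in the tool block, red grips up. Origin: midway between the two grips, half-way up. z up along the pliers, y from grip to grip (the plane of squeezing), x across the flat. Grips 72 mm long (36 above and below), 13 mm thick in x; over their outer faces 62 mm relaxed, 27 mm fully squeezed. Squeezing them spreads the jaws.
- pliers_tips (a point): Midway between the two jaw tips, at the jaws' flat end faces (shoulders, 9 mm in x, 6.5 mm in y), 141 mm below pliers_grip, same axes. From each shoulder a pin 3 mm thick stands 3 mm down. The pins lie 8 mm either side of this point along y when relaxed and move 6.3 mm outward per 0.1 rad of their jaw joint.
- pliers: The pliers, 180 mm long, about 0.16 kg; origin at the underside of their joint, 88 mm below pliers_grip, same axes; there they rest on the block's top, jaws in its pocket. Their spring pushes each handle with about 10 N relaxed; squeezed to the stop with the circlip on, about 25 N. The stop keeps the circlip from over-stretching.
- pliers_left (a joint): How far the left jaw (+y) is swung out (rad): 0 relaxed, 0.22 squeezed to the stop. 1 mm of travel of its handle at the grip is 0.0125 rad.
- pliers_right (a joint): The same for the right jaw (-y); both move alike when squeezed from both sides.
- toolblock: Wooden tool block, fixed, 70 by 110 by 66 mm; origin: centre of its underside, below the pliers; its long side is along its y. The other tools in it reach 50 mm above its top.
- ring_centre (a point): The loose top circlip on the dispenser: bright steel, 3.5 mm thick, 37 mm inside when free. Origin: half-way up the ring, on its middle line, 4 mm from the centre of the free circle towards the lugs: when spread, this is the middle of the opening, which then has 1.5 mm to spare all round over the 40 mm axle stub. x points to the lugs, y from lug to lug, z up.
- ring_lugs (a point): Midway between the circlip's two lug holes (5.4 mm, right through), level with its top face, 23.5 mm along x from ring_centre; same axes. The hole centres lie 9 mm either side along y in the free ring. Under the lugs lie those of the next ring of the stack.
- ring_left (a joint): How far the left half (+y) of the circlip is bent open (rad): 0 free, 0.15 just enough to pass over the axle stub, about 0.23 with the pliers squeezed to the stop. It is springy: spread hard on the pins, it is carried by them; slackened, it drops off.
- ring_right (a joint): The same for the right half (-y) of the circlip.
- ring: The loose top circlip, about 36 g; origin at the centre of the free circle, on its underside, same axes as ring_centre.
- dispenser: Dispenser, fixed: black round foot (80 mm), a stack of four more circlips that do not come off, and an aluminium spindle of 30 mm diameter. Origin: centre of its underside; x points to the lugs. The loose circlip lies on the stack, its underside 32 mm up; the spindle reaches 41.5 mm up.
- groove (a point): Centre of the groove in the carousel's upright steel axle stub, on its axis, half-way up the groove; z up. The stub is 40 mm across, the groove 5 mm high and 2 mm deep; the stub ends 11 mm above this point with a 4 mm chamfer. Brass washers (55 mm across) lie 6.5 mm below this point.
- carousel: Sample changer, fixed: beige box 200 by 200 mm with a grey carousel (184 mm across, clear cuvettes round its edge, all lower than the groove) and the axle stub in its middle. Origin: centre of its underside, 103.5 mm below the groove.
- screwdriver: Bystander: orange screwdriver lying on the bench near the tool block, 160 mm long.
- cap: Bystander: black knurled carousel cap, 52 mm across, 20 mm high, near the sample changer.
- washer: Bystander: spare brass washer, 55 mm across, 4 mm high, near the dispenser.
- wash_bottle: Bystander: white plastic bottle with red cap, 170 mm high, at the back.
- flask: Bystander: empty conical glass flask, 122 mm high, at the back.
- beaker: Bystander: empty glass beaker, 90 mm high, at the back.
- reagent_jar: Bystander: closed amber jar, 92 mm high, at the back.
Not all that is in view belongs to the job. Of the things that look like the ring, the smaller one is meant.

How it is judged:
On the way, in this order (a step that is already met when the one before it is completed fails the run):
1. the pliers are lifted out of the tool block (distance of pliers from where it was at the start of the episode above 0.03 m and contact force between pliers and toolblock below 0.2 N), for 0.1 s.
2. the circlip hangs spread on the pliers, clear of the dispenser (value of joint each of ring_left, ring_right above 0.15 rad and contact force between pliers and ring above 0.5 N and height (world z) of ring_centre above 0.055 m and contact force between ring and dispenser below 0.1 N), for 0.2 s.
3. the spread circlip is above the end of the axle stub (value of joint each of ring_left, ring_right above 0.15 rad and contact force between pliers and ring above 0.5 N and horizontal distance between ring_centre and groove below 0.008 m and z of ring_centre in the frame of groove above 0.009 m), for 0.05 s.
At the end, for the whole second after the job is handed in: Circlip around the stub on the pliers' pins alone: middle within 2 mm of the groove's height, centred within 4 mm, level within 7 degrees, both halves open over 0.15 rad, still, under 1.5 N on the sample changer; pliers gripped and not leaning on it (value of joint each of ring_left, ring_right above 0.15 rad and contact force between pliers and ring above 0.5 N and z of ring_centre in the frame of groove between -0.002 and 0.002 m and horizontal distance between ring_centre and groove below 0.004 m and angle between ring_centre's own z axis and vertical below 0.12 rad and contact force between ring and carousel below 1.5 N and contact force between pliers and carousel below 0.5 N and contact force between the fingers and pliers above 4 N and linear speed of ring below 0.02 m/s); the arm keeps its last pose, push and grip.
It fails at once if the circlip is forced against the axle or washers (over 15 N) (contact force between ring and carousel above 15 N).
It fails at once if another thing on the bench is shifted by more than 20 mm (distance of any of screwdriver, cap, washer, wash_bottle, flask, beaker, reagent_jar from where it was at the start of the episode above 0.02 m).
It also fails if it takes over 58 s, if anything falls off the work surface, if the arm or the gripper's body presses on something with over 40 N, if the wrist force passes 120 N, or if a joint passes its speed limit or range.

ROBOT

A 6-joint arm with a two-finger parallel gripper is mounted at the origin on the work surface. World frame = base frame: x ahead of the robot, y to its left, z up, the work surface at z = 0. Lengths are in m, angles in rad, forces in N, time in s.
With the tool pointing down it reaches from about 0.275 to 0.975 m from the base axis. Payload 8.4 kg.
Tool frame: the origin (TCP) lies on the centre line of the jaws, within the pads' length; the fingertips stand 17 mm ahead of it and the grasp point (between the pads) lies 2 mm behind it; z points along the fingers, x is the direction in which the jaws open and shut, and the axes are right-handed (so a half turn about z gives the same grasp; the last joint's range is limited). The gripper opens to 92 mm and grips with 3 to 60 N. Pads are 20 mm wide; open, the fingers measure 128 mm over their backs; the gripper's body (75 mm by 189 mm) begins 69 mm behind the grasp point.
Start: joints at [-1.228, 0.353, 1.633, -0, 1.155, -0.002], TCP at [0.211, -0.588, 0.232] pointing down, gripper open.
Joint ranges: [-2.63, 2.63], [-0.92, 2.1], [0.06, 2.66], [-1.3, 4.44], [0, 2.69], [-3.02, 3.02]. Speed limits (rad/s): [2.22, 2.22, 2.79, 3.14, 3.14, 3.14].

INTERFACE

Orientations are given as a unit quaternion [x, y, z, w].
In Python, from bench import read_state, read_camera, sign_off gives the robot as it stands.
- The arm moves only by the tool jog_arm, never from a script. Its argument "increments" is a list that holds one entry, the list of rows, each a list of 7 numbers: the shift along the tool's x, y, z in mm, then the turn, a rotation vector about the tool's x, y, z in rad, then the gripper's target within -1 to 1 (shut at 1, half-way at 0, fully open at -1). In form: [[[x, y, z, wx, wy, wz, claw], ...]]. A call has 1 to 8 rows; each row shifts and turns the commanded pose from where the row before left it, along the tool's axes as they then stand; what a row does not reach is not made up. A row lasts 1/12 s, in which the tool goes at most 41.7 mm and 7.16 degrees, less where a joint would pass 70% of its speed; a pose out of reach is approached as far as the arm can. A call with a gripper value outside its range is refused whole. The fingers move at their own pace and stop on an object; "squeeze" is the grip in N (left out, the last holds). Time passes only in rows, so rows that do not move let the fingers close. It gives the time, the measured TCP pose, the force and the opening at its end, in the units of the state.
- read_state(): the state, without advancing time (a new reading comes with each control period).
- read_camera(name): name is "scene" or "top" or "wrist"; returns a dict with "img" (384x512x3 uint8, red, green, blue), "fov_y" (degrees; the focal length in pixels is half the picture's height over the tangent of half this angle, whatever the lens; pixels are square), "cx", "cy" (the principal point, pixels), "rvec" (rotation vector, rad) and "tvec" (3), from world to camera coordinates, as OpenCV has them; the wrist camera has in their place "hand_eye" (4x4, takes a point from camera to tool coordinates, whose origin is the TCP and whose axes are the tool frame's). Camera axes: x right, y down, z forward; pixel columns grow to the right and rows downward; lengths in m; the calibration is good to about 2 mm. A picture is of the moment at which its call begins: read the wrist's pose just before it. There is no depth.
- sign_off(): hands the job in, once; it reports no verdict.
The state is a dict: "t": time; "joint_positions": joint angles; "qd": joint speeds; "joint_torque": joint torques, N m; "tcp_pos": TCP position; "eef_rot": TCP orientation; "contact_force": force on the tool from outside, world axes, zero at the start; "moment": the same for the moment, N m; "finger_gap": opening from 0.0 (shut) to 1.0 (fully open).
Only numpy, scipy, OpenCV 4.12 (cv2) and the standard library are available. Lean on these libraries where they do the work, as an engineer would, in place of code of your own. Each camera call takes 0.05 s, during which the arm holds its last target. There are 200 camera calls.

## Working session

There is one attempt and no reset: what is moved stays moved. The work goes in short steps, Python scripts to look and compute and a tool call to move; the robot and the scene stay as the last step left them, time stands still between calls to the robot, and variables do not carry over. Pictures are saved under pics/ and viewed, about 8 in all and at most 12, crops included, and the job is handed in when it is done.

Besides the shell and the picture viewer there is one more tool, called after ">>>" in YAML: its name, and indented under it one key for each argument. jog_arm: Moves the arm, as the interface text tells. Its arguments: {"type":"object","properties":{"increments":{"type":"array"},"squeeze":{"type":"number"}},"required":["increments"]}

```bash
ls; mkdir -p pics
cat > h.py <<'E'
import numpy as np, cv2
from scipy.spatial.transform import Rotation as R
from bench import read_state, read_camera, sign_off
def cam(name):
    s=read_state(); c=read_camera(name)
    h,w=c["img"].shape[:2]; f=h/2/np.tan(np.radians(c["fov_y"])/2)
    K=np.array([[f,0,c["cx"]],[0,f,c["cy"]],[0,0,1]])
    if "rvec" in c:
        Rwc=cv2.Rodrigues(np.array(c["rvec"],float))[0]; t=np.array(c["tvec"],float).ravel()
    else:
        H=np.array(c["hand_eye"]); T=np.eye(4); T[:3,:3]=R.from_quat(s["eef_rot"]).as_matrix(); T[:3,3]=s["tcp_pos"]
        M=np.linalg.inv(T@H); Rwc,t=M[:3,:3],M[:3,3]
    return dict(img=c["img"],K=K,R=Rwc,t=t,C=-Rwc.T@t,f=f)
def save(c,n): cv2.imwrite("pics/"+n,cv2.cvtColor(c["img"],cv2.COLOR_RGB2BGR)); np.savez("pics/"+n+".npz",**c)
def load(n): return dict(np.load("pics/"+n+".npz"))
def plane(c,uv,z):
    uv=np.atleast_2d(uv); d=np.c_[uv,np.ones(len(uv))]@np.linalg.inv(c["K"]).T@c["R"]
    return c["C"]+d*((z-c["C"][2])/d[:,2])[:,None]
def proj(c,P):
    q=np.atleast_2d(P)@c["R"].T+c["t"]; q=q@c["K"].T; return q[:,:2]/q[:,2:]
E
python3 - <<'E'
from h import *
a=cam("scene");save(a,"scene.png");b=cam("top");save(b,"top.png")
for c in(a,b):print(c["C"],c["R"][2],c["f"])
cv2.imwrite("pics/both.png",cv2.resize(np.vstack([cv2.imread("pics/scene.png"),cv2.imread("pics/top.png")]),None,fx=.78,fy=.78))
print(read_state())
E
```

```text
pics
[1.40014004 0.05168216 1.02993805] [-0.66916803 -0.04278947 -0.74187816] 492.0791211996372
[ 0.44933375 -0.01411747  1.34403367] [ 1.23927339e-01 -1.99047081e-04 -9.92291275e-01] 463.06332962639897
{'t': 0.1, 'joint_positions': array([-1.22843128e+00,  3.53575726e-01,  1.63401821e+00,  7.92641802e-06,
        1.15521879e+00, -2.39087800e-03]), 'qd': array([-1.16858946e-03,  9.75536986e-05, -7.74749951e-04,  2.91138044e-04,
       -1.30141113e-03,  8.48241332e-04]), 'joint_torque': array([ 2.23877646e-04, -5.94909954e+01, -3.34934485e+01,  6.99222484e-02,
        1.84538687e-02, -4.91505784e-05]), 'tcp_pos': array([ 0.21109991, -0.58783614,  0.23095852]), 'eef_rot': array([ 8.17913032e-01, -5.75341551e-01, -4.96024890e-04, -3.55130863e-04]), 'contact_force': array([0.33368215, 0.41069144, 0.63365354]), 'moment': array([-0.02018907,  0.00778802,  0.00931882]), 'finger_gap': 1.0036600744235569}
```

View pics/top.png

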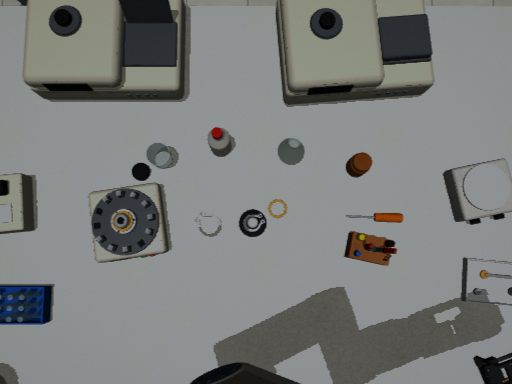

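View pics/scene.png

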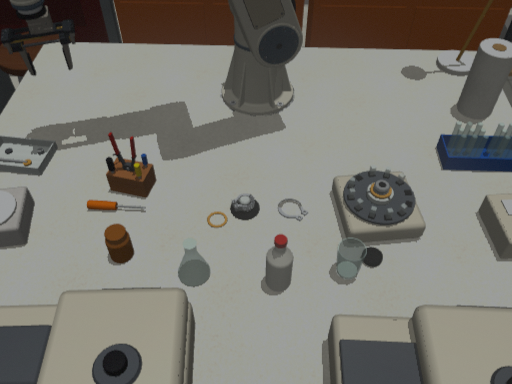

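The top view (up = +x, left = +y) shows the tool block at (370,248), the dispenser at (253,222), a decoy larger ring at (209,224), the brass washer at (277,208) and the carousel stub at (124,220). In the scene view the two red grips are at about (115,148) and (133,148), the dispenser at (245,205) and the stub at (381,190).

Run:
```python
from h import *
a=load("scene.png");b=load("top.png")
for n,u,z in[("block",(370,248),.066),("disp",(253,222),.035),("stub",(124,220),.11)]:print(n,plane(b,u,z).round(3))
for n,u,z in[("disp",(244,203),.035),("stub",(381,189),.11)]:print(n,plane(a,u,z).round(3))
# red grips
for c,box in((a,(90,120,170,200)),(b,(335,225,405,275))):
    hsv=cv2.cvtColor(c["img"],cv2.COLOR_RGB2HSV)
    m=(((hsv[...,0]<6)|(hsv[...,0]>172))&(hsv[...,1]>170)&(hsv[...,2]>60)).astype(np.uint8)
    x0,y0,x1,y1=box;k=np.zeros_like(m);k[y0:y1,x0:x1]=m[y0:y1,x0:x1]
    n,l,s,ce=cv2.connectedComponentsWithStats(k)
    for i in range(1,n):
        if s[i,4]>8:print(s[i],ce[i].round(1))
def crop(c,b,k):
    x0,y0,x1,y1=b;return cv2.resize(c["img"][y0:y1,x0:x1,::-1],(400,300),interpolation=cv2.INTER_CUBIC)
cv2.imwrite("pics/c1.png",np.vstack([np.hstack([crop(a,(90,125,170,185+0),1),crop(b,(335,222,407,276),1)]),np.hstack([crop(a,(215,175,275,220),1),crop(b,(225,200,281,242),1)])]))
```

```text
block [[ 0.456 -0.335  0.066]]
disp [[ 0.529 -0.014  0.035]]
stub [[0.529 0.33  0.11 ]]
disp [[ 0.539 -0.013  0.035]]
stub [[0.541 0.336 0.11 ]]
[109 133   9  21  46] [112.9 142.8]
[369 243   4   5  15] [370.5 245.3]
[393 249   3   4   9] [394.3 250.7]
```

View pics/c1.png

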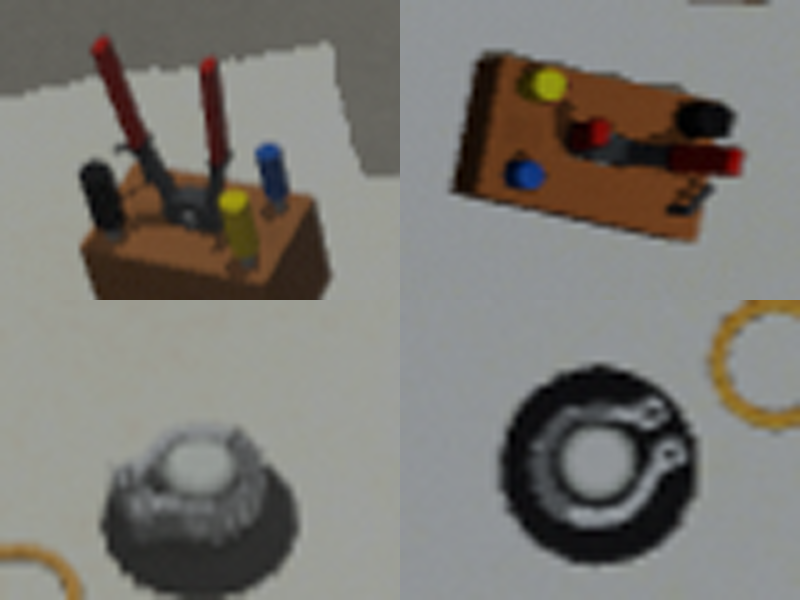

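The crops show the grip tops clearly: scene (110,133)/(132,137), top (369,246)/(396,251). They also show the circlip lug holes: top (260.3,215.8)/(262.8,221.7).

Run:
```python
from h import *
a=load("scene.png");b=load("top.png")
def tri(ua,ub):
    P=[c["K"]@np.c_[c["R"],c["t"]] for c in(a,b)]
    X=cv2.triangulatePoints(P[0],P[1],np.array(ua,float).reshape(2,1),np.array(ub,float).reshape(2,1));return (X[:3]/X[3]).ravel()
g1=tri((110.2,133.4),(395.5,251));g2=tri((131.8,137.4),(369.4,245.8))
print(g1,g2,(g1+g2)/2,np.linalg.norm(g1-g2),"yaw y",np.degrees(np.arctan2(*(g2-g1)[1::-1])))
p=plane(b,[(395.5,251),(369.4,245.8)],.19);print(p,p.mean(0))
h=plane(b,[(260.3,215.8),(262.8,221.7)],.0355);s=plane(b,(252.6,222.7),.0415);print(h,h.mean(0),s,np.linalg.norm(h[0]-h[1]))
d=h.mean(0)-s[0];print("lugdir",np.degrees(np.arctan2(d[1],d[0])),np.hypot(*d[:2]))
q=h[0]-h[1];print("y dir",np.degrees(np.arctan2(q[1],q[0]))-90)
s=read_state();print(R.from_quat(s["eef_rot"]).as_matrix().round(3))
```

```text
[ 0.44739023 -0.36626039  0.18647377] [ 0.4606424 -0.3043202  0.1865726] [ 0.45401631 -0.3352903   0.18652318] 0.06334206630405995 yaw y 77.92357204092447
[[ 0.44763793 -0.36639642  0.19      ]
 [ 0.46038687 -0.30224855  0.19      ]] [ 0.4540124  -0.33432248  0.19      ]
[[ 0.54609139 -0.03464918  0.0355    ]
 [ 0.52939968 -0.04168737  0.0355    ]] [ 0.53774554 -0.03816827  0.0355    ] [[ 0.52620967 -0.01287475  0.0415    ]] 0.018114891750848613
lugdir -65.48321766225884 0.027799976102508565
y dir -67.1368888879767
[[ 0.338 -0.941 -0.   ]
 [-0.941 -0.338  0.001]
 [-0.001 -0.    -1.   ]]
```

Everything agrees with the given sizes: grips 63 mm apart at their tops, height 0.187 against 0.190, lug holes 18.1 mm apart, spindle to lugs 27.8 mm. Next I plan the approach to above the pliers.

```bash
cat >> h.py <<'E'
def plan(p,yaw,n,claw=-1):
    """rows taking the measured TCP to p with tool pointing down, tool x at yaw (deg)"""
    s=read_state(); R0=R.from_quat(s["eef_rot"]); y=np.radians(yaw)
    x=np.array([np.cos(y),np.sin(y),0]); z=np.array([0,0,-1.]); R1=R.from_matrix(np.c_[x,np.cross(z,x),z])
    w=(R0.inv()*R1).as_rotvec(); d=(np.array(p)-s["tcp_pos"])/n; out=[]
    for k in range(n):
        Rk=R0*R.from_rotvec(w*k/n); out.append([*(Rk.inv().apply(d)*1e3).round(1).tolist(),*(w/n).round(4).tolist(),claw])
    print("t",round(s["t"],2),"step mm",np.linalg.norm(d)*1e3,"turn/row",np.linalg.norm(w)/n); print(out)
E
python3 - <<'E'
from h import *
plan([.454,-.335,.26],-102,11)
E
```

```text
t 0.1 step mm 31.982688561001073 turn/row 0.05038123042930402
[[-14.2, -28.6, -2.6, 0.0, 0.0001, 0.0504, -1], [-15.6, -27.8, -2.6, 0.0, 0.0001, 0.0504, -1], [-17.0, -27.0, -2.6, 0.0, 0.0001, 0.0504, -1], [-18.3, -26.1, -2.6, 0.0, 0.0001, 0.0504, -1], [-19.6, -25.1, -2.6, 0.0, 0.0001, 0.0504, -1], [-20.8, -24.1, -2.6, 0.0, 0.0001, 0.0504, -1], [-22.0, -23.0, -2.6, 0.0, 0.0001, 0.0504, -1], [-23.2, -21.9, -2.6, 0.0, 0.0001, 0.0504, -1], [-24.2, -20.7, -2.6, 0.0, 0.0001, 0.0504, -1], [-25.2, -19.5, -2.6, 0.0, 0.0001, 0.0504, -1], [-26.2, -18.2, -2.6, 0.0, 0.0001, 0.0504, -1]]
```

>>> jog_arm:
  increments:
    - [[-14,-29,-3,0,0,0.05,-1],[-16,-28,-3,0,0,0.05,-1],[-17,-27,-3,0,0,0.05,-1],[-18,-26,-3,0,0,0.05,-1],[-20,-25,-3,0,0,0.05,-1],[-21,-24,-3,0,0,0.05,-1],[-22,-23,-3,0,0,0.05,-1],[-23,-22,-3,0,0,0.05,-1]]

```text
t: 0.77
tcp_pos: [0.3886, -0.4022, 0.2555]
eef_rot: [-0.686, 0.727, 0.0, 0.0]
contact_force: [0.4, 0.0, -0.4]
finger_gap: 1.0
```

>>> jog_arm:
  increments:
    - [[-24,-21,-2,0,0,0.05,-1],[-25,-19,-2,0,0,0.05,-1],[-26,-18,-2,0,0,0.05,-1],[0,0,0,0,0,0,-1],[0,0,0,0,0,0,-1]]

```text
t: 1.18
tcp_pos: [0.4543, -0.3339, 0.2614]
eef_rot: [-0.632, 0.775, 0.0, -0.0]
contact_force: [-0.8, 0.6, -0.1]
finger_gap: 0.998
```

Run:
```python
from h import *
c=cam("wrist");save(c,"w1.png");s=read_state();print(s["tcp_pos"],R.from_quat(s["eef_rot"]).as_matrix().round(3)[:,0],c["C"],c["R"][2],c["f"])
plan([.454,-.335,.152],-102,4)
```

```text
[ 0.45348892 -0.33468264  0.26127438] [-0.201 -0.979  0.   ] [ 0.52227418 -0.34833555  0.41626605] [-0.24497602  0.04881231 -0.9682996 ] 336.8027040704327
t 1.23 step mm 27.319008600310617 turn/row 0.0016524615517209001
[[0.1, -0.2, 27.3, 0.0002, -0.0, 0.0016, -1], [0.1, -0.2, 27.3, 0.0002, -0.0, 0.0016, -1], [0.1, -0.2, 27.3, 0.0002, -0.0, 0.0016, -1], [0.1, -0.1, 27.3, 0.0002, -0.0, 0.0016, -1]]
```

View pics/w1.png

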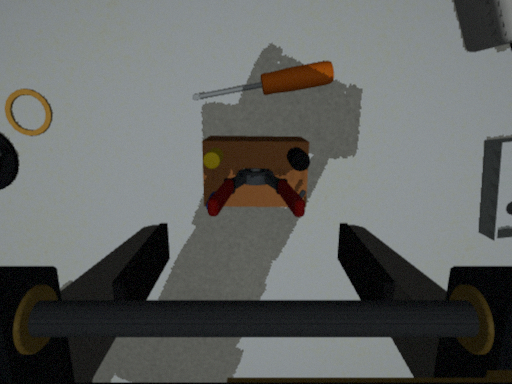

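The wrist view shows the red grip tops at about (213,210) and (299,210), between the fingers. I check these against the target.

Run:
```python
from h import *
c=load("w1.png")
im=c["img"].astype(int);m=(im[...,0]>80)&(im[...,1]<30)&(im[...,2]<30)
v,u=np.nonzero(m[150:230,195:320]);v+=150;u+=195
for k in(u<256,u>=256):print(u[k].min(),u[k].max(),v[k].min(),v[k].max())
# grip top end faces ~ lowest rows
p=[]
for k in(u<256,u>=256):
    j=k&(v>v[k].max()-9);q=(u[j].mean(),v[j].mean());p.append(plane(c,q,.189)[0]);print(q,p[-1])
print((p[0]+p[1])/2,p[0]-p[1],np.degrees(np.arctan2(*(p[0]-p[1])[1::-1])))
```

```text
Traceback (most recent call last):
ValueError: zero-size array to reduction operation minimum which has no identity
```

Run:
```python
from h import *
c=load("w1.png")
im=c["img"].astype(int);m=(im[...,0]>70)&(im[...,1]<.25*im[...,0])
v,u=np.nonzero(m[150:230,195:320]);v+=150;u+=195
p=[]
for k in(u<256,u>=256):
    print(u[k].min(),u[k].max(),v[k].min(),v[k].max())
    j=k&(v>v[k].max()-9);q=(u[j].mean(),v[j].mean());p.append(plane(c,q,.189)[0]);print(q,p[-1])
print((p[0]+p[1])/2,p[0]-p[1],np.degrees(np.arctan2(*(p[0]-p[1])[1::-1])))
```

```text
211 214 203 213
(np.float64(212.8148148148148), np.float64(208.59259259259258)) [ 0.46001713 -0.30693292  0.189     ]
298 302 203 214
(np.float64(299.77272727272725), np.float64(209.04545454545453)) [ 0.44743848 -0.36692716  0.189     ]
[ 0.45372781 -0.33693004  0.189     ] [0.01257865 0.05999425 0.        ] 78.15864500237363
```

>>> jog_arm:
  increments:
    - [[1,0,27,0,0,0,-1],[0,0,27,0,0,0,-1],[0,0,27,0,0,0,-1],[0,0,20,0,0,0,-1],[0,0,8,0,0,0,-1],[0,0,0,0,0,0,-1],[0,0,0,0,0,0,-1]]
  squeeze: 30

```text
t: 1.82
tcp_pos: [0.453, -0.3368, 0.1529]
eef_rot: [-0.631, 0.776, 0.0, -0.0]
contact_force: [-0.6, 0.3, 0.0]
finger_gap: 0.997
```

>>> jog_arm:
  increments:
    - [[0,0,0,0,0,0,-0.3],[0,0,0,0,0,0,-0.3],[0,0,0,0,0,0,-0.3],[0,0,0,0,0,0,-0.3],[0,0,0,0,0,0,-0.3],[0,0,0,0,0,0,-0.3]]

```text
t: 2.32
tcp_pos: [0.4547, -0.3368, 0.1545]
eef_rot: [-0.631, 0.776, -0.002, 0.001]
contact_force: [-0.5, 0.3, 11.0]
finger_gap: 0.655
```

>>> jog_arm:
  increments:
    - [[0,0,-5,0,0,0,-0.3],[0,0,-10,0,0,0,-0.3],[0,0,-20,0,0,0,-0.3],[0,0,-30,0,0,0,-0.3],[0,0,-30,0,0,0,-0.3],[0,0,-20,0,0,0,-0.3],[0,0,0,0,0,0,-0.3],[0,0,0,0,0,0,-0.3]]

```text
t: 2.98
tcp_pos: [0.4537, -0.3362, 0.2688]
eef_rot: [-0.631, 0.776, -0.001, 0.0]
contact_force: [0.6, -0.4, -1.7]
finger_gap: 0.654
```

Run:
```python
from h import *
s=read_state();print(s["t"],s["tcp_pos"],s["contact_force"],s["moment"],s["finger_gap"])
a=cam("scene");save(a,"s2.png");b=cam("wrist");save(b,"w2.png")
cv2.imwrite("pics/c2.png",np.hstack([cv2.resize(a["img"][80:230,60:210,::-1],(400,400),interpolation=2),cv2.resize(b["img"][130:270,180:320,::-1],(400,400),interpolation=2)]))
```

```text
2.9833 [ 0.45367155 -0.33616576  0.2687515 ] [ 0.61945833 -0.36892166 -1.67057422] [ 0.03486137 -0.05270895 -0.00892253] 0.6536403398617514
```

View pics/c2.png

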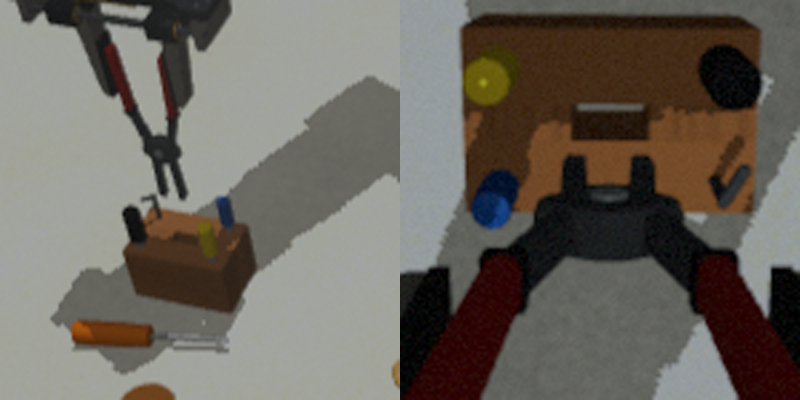

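The pliers are lifted and hang straight. In the wrist crop, the camera-side shoulder edges are at about (241,185) and (264,185) in full-image pixels. Next I check the tip offset in the tool frame and plan the move to the dispenser.

Run:
```python
from h import *
c=load("w2.png");s=read_state();T=R.from_quat(s["eef_rot"])
for zz in(.139,.143):
    P=plane(c,[(237.5,185),(244.5,185),(261.5,185),(268,185)],s["tcp_pos"][2]-zz);print(T.inv().apply(P-s["tcp_pos"]).round(4))
plan([.544,-.052,.215],23.5,18,-.3)
```

```text
[[-0.0128 -0.0025  0.139 ]
 [-0.0065 -0.0025  0.139 ]
 [ 0.0087 -0.0025  0.139 ]
 [ 0.0145 -0.0025  0.139 ]]
[[-0.013  -0.0016  0.143 ]
 [-0.0066 -0.0016  0.143 ]
 [ 0.0088 -0.0016  0.143 ]
 [ 0.0147 -0.0016  0.143 ]]
t 3.08 step mm 16.788240556607235 turn/row 0.1214497443687773
[[-16.4, -1.8, 2.9, 0.0, 0.0001, -0.1214, -0.3], [-16.1, -3.7, 2.9, 0.0, 0.0001, -0.1214, -0.3], [-15.5, -5.7, 2.9, 0.0, 0.0001, -0.1214, -0.3], [-14.7, -7.5, 2.9, 0.0, 0.0001, -0.1214, -0.3], [-13.7, -9.2, 2.9, 0.0, 0.0001, -0.1214, -0.3], [-12.5, -10.8, 2.9, 0.0, 0.0001, -0.1214, -0.3], [-11.1, -12.3, 2.9, 0.0, 0.0001, -0.1214, -0.3], [-9.5, -13.5, 2.9, 0.0, 0.0001, -0.1214, -0.3], [-7.8, -14.6, 2.9, 0.0, 0.0001, -0.1214, -0.3], [-6.0, -15.4, 2.9, 0.0, 0.0001, -0.1214, -0.3], [-4.1, -16.0, 2.9, 0.0, 0.0001, -0.1214, -0.3], [-2.1, -16.4, 2.9, 0.0, 0.0001, -0.1214, -0.3], [-0.1, -16.5, 2.9, 0.0, 0.0001, -0.1214, -0.3], [1.9, -16.4, 2.9, 0.0, 0.0001, -0.1214, -0.3], [3.9, -16.1, 2.9, 0.0, 0.0001, -0.1214, -0.3], [5.8, -15.5, 2.9, 0.0, 0.0001, -0.1214, -0.3], [7.6, -14.7, 2.9, 0.0, 0.0001, -0.1214, -0.3], [9.4, -13.6, 2.9, 0.0, 0.0001, -0.1214, -0.3]]
```

>>> jog_arm:
  increments:
    - [[0,0,-20,0,0,0,-0.3],[-16,-2,0,0,0,-0.12,-0.3],[-16,-4,0,0,0,-0.12,-0.3],[-16,-6,0,0,0,-0.12,-0.3],[-15,-8,0,0,0,-0.12,-0.3],[-14,-9,0,0,0,-0.12,-0.3],[-12,-11,0,0,0,-0.12,-0.3],[-11,-12,0,0,0,-0.12,-0.3]]

```text
t: 3.75
tcp_pos: [0.4897, -0.225, 0.2857]
eef_rot: [0.894, -0.448, -0.002, 0.0]
contact_force: [0.0, 0.2, -1.0]
finger_gap: 0.651
```

>>> jog_arm:
  increments:
    - [[-9,-14,0,0,0,-0.12,-0.3],[-8,-15,5,0,0,-0.12,-0.3],[-6,-15,5,0,0,-0.12,-0.3],[-4,-16,5,0,0,-0.12,-0.3],[-2,-16,5,0,0,-0.12,-0.3],[0,-16,10,0,0,-0.12,-0.3],[2,-16,10,0,0,-0.12,-0.3],[4,-16,10,0,0,-0.12,-0.3]]

```text
t: 4.42
tcp_pos: [0.5326, -0.1015, 0.2354]
eef_rot: [1.0, 0.015, -0.001, -0.0]
contact_force: [-0.7, 0.3, -2.2]
finger_gap: 0.651
```

>>> jog_arm:
  increments:
    - [[6,-15,5,0,0,-0.12,-0.35],[8,-15,5,0,0,-0.12,-0.4],[9,-14,5,0,0,-0.14,-0.4],[0,0,0,0,0,0,-0.4],[0,0,0,0,0,0,-0.4],[0,0,0,0,0,0,-0.4]]

```text
t: 4.92
tcp_pos: [0.5493, -0.0559, 0.2218]
eef_rot: [0.981, 0.192, -0.001, -0.0]
contact_force: [0.4, -0.9, -1.3]
finger_gap: 0.704
```

Run:
```python
from h import *
s=read_state();T=R.from_quat(s["eef_rot"]);print(s["t"],s["tcp_pos"],np.degrees(T.as_euler("xyz")),s["contact_force"],s["finger_gap"])
b=cam("wrist");save(b,"w3.png")
cv2.imwrite("pics/c3.png",cv2.resize(b["img"][100:240,160:340,::-1],(792,616),interpolation=2)[:600])
plan([.544,-.052,.195],23.5,4,-.4)
```

```text
4.9167 [ 0.54932451 -0.05585814  0.22175161] [-1.79974820e+02  9.77752081e-02  2.21279965e+01] [ 0.3922213  -0.8955633  -1.32602334] 0.703517017366699
t 4.97 step mm 6.993694954084877 turn/row 0.006000439366861181
[[-0.9, -1.5, 6.8, -0.0001, 0.0003, -0.006, -0.4], [-0.9, -1.5, 6.8, -0.0001, 0.0003, -0.006, -0.4], [-0.9, -1.5, 6.8, -0.0001, 0.0003, -0.006, -0.4], [-0.9, -1.5, 6.8, -0.0001, 0.0003, -0.006, -0.4]]
```

View pics/c3.png

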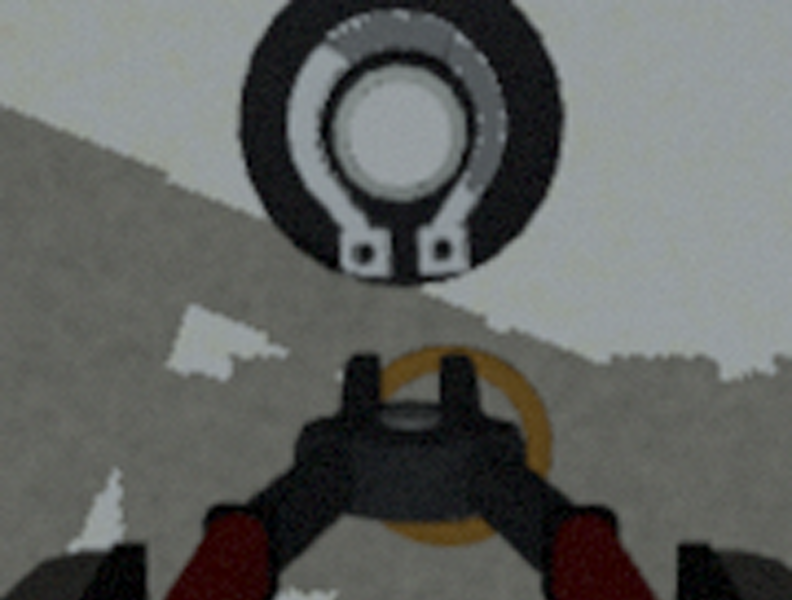

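The wrist crop shows the lug holes at full-image pixels (242.7,157.5) and (260.7,156.6), and the jaw tips at (243.2,181) and (263.9,181). The decoy lies elsewhere. I work out the relative position in the tool frame.

```bash
cat >> h.py <<'E'
def rel(c,tips,holes,zt,zh,s):
    T=R.from_quat(s["eef_rot"])
    P=T.inv().apply(plane(c,tips,zt)-s["tcp_pos"])*1e3; Q=T.inv().apply(plane(c,holes,zh)-s["tcp_pos"])*1e3
    print("tips",P.round(1).tolist(),np.linalg.norm(P[0]-P[1]));print("holes",Q.round(1).tolist(),np.linalg.norm(Q[0]-Q[1]))
    a=lambda p:np.arctan2(*(p[1]-p[0])[1::-1]); print("yaw diff (rad, about tool z)",a(Q)-a(P))
    print("shift tip-edge-mid -> holes-mid",(Q.mean(0)-P.mean(0)).round(2))
E
python3 - <<'E'
from h import *
c=load("w3.png");s=read_state();s["tcp_pos"]=np.array([.5493245,-.05585814,.22175161])
print(s["t"])
for dz in(.139,.141,.143):rel(c,[(243.2,181),(263.9,181)],[(242.7,157.5),(260.7,156.6)],s["tcp_pos"][2]-dz,.0355,s)
E
```

```text
4.9667
tips [[-9.7, -5.7, 139.0], [8.8, -5.7, 139.0]] 18.470218583045728
holes [[-11.6, -19.9, 186.3], [6.8, -20.9, 186.2]] 18.33666181321157
yaw diff (rad, about tool z) -0.04994519786065271
shift tip-edge-mid -> holes-mid [ -1.93 -14.68  47.26]
tips [[-9.8, -5.3, 141.0], [8.8, -5.3, 141.0]] 18.59588686358665
holes [[-11.6, -19.9, 186.3], [6.8, -20.9, 186.2]] 18.33666181321157
yaw diff (rad, about tool z) -0.04994519786065438
shift tip-edge-mid -> holes-mid [ -1.93 -15.11  45.26]
tips [[-9.8, -4.8, 143.0], [8.9, -4.9, 143.0]] 18.721555144127464
holes [[-11.6, -19.9, 186.3], [6.8, -20.9, 186.2]] 18.33666181321157
yaw diff (rad, about tool z) -0.04994519786065349
shift tip-edge-mid -> holes-mid [ -1.93 -15.55  43.26]
```

>>> jog_arm:
  increments:
    - [[-1,-4,10,0,0,-0.05,-0.4],[0,-4,12,0,0,0,-0.4],[0,0,10,0,0,0,-0.4],[0,0,5,0,0,0,-0.4],[0,0,0,0,0,0,-0.4],[0,0,0,0,0,0,-0.4],[0,0,0,0,0,0,-0.4]]

```text
t: 5.55
tcp_pos: [0.5463, -0.0489, 0.1861]
eef_rot: [0.976, 0.217, 0.0, 0.0]
contact_force: [0.2, -0.4, -1.4]
finger_gap: 0.7
```

Run:
```python
from h import *
s=read_state();T=R.from_quat(s["eef_rot"]);print(s["t"],s["tcp_pos"],np.degrees(T.as_euler("xyz")),s["contact_force"],s["finger_gap"])
b=cam("wrist");save(b,"w4.png")
cv2.imwrite("pics/c4.png",cv2.resize(b["img"][130:205,200:300,::-1],(800,600),interpolation=2))
```

```text
5.55 [ 0.54628251 -0.04887163  0.18608589] [ 1.79973101e+02 -3.77175444e-02  2.51132191e+01] [ 0.24324729 -0.39331645 -1.44731809] 0.7000200592587357
```

View pics/c4.png

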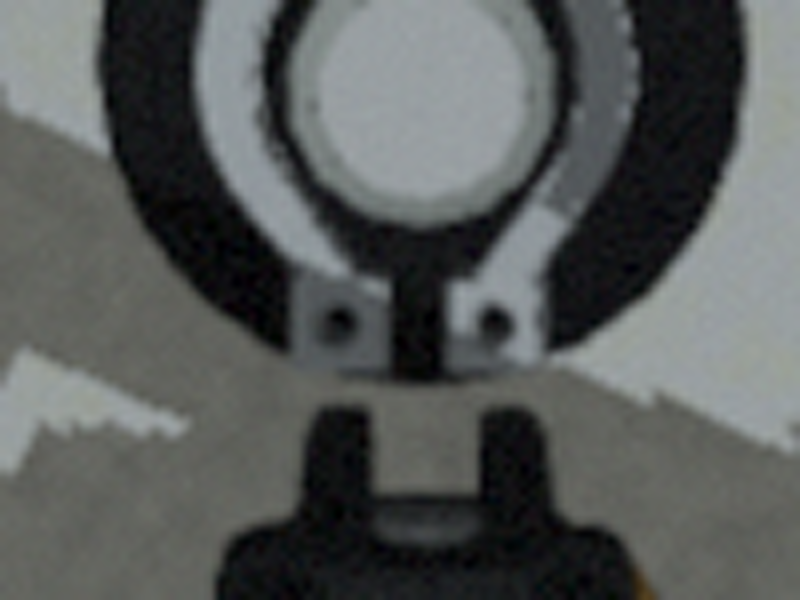

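Lug holes are now at full-image (242.1,170.3) and (261.9,170.3), and jaw tips at about (242.2,181) and (264.4,181). I refine these to sub-pixel from grey profiles.

Run:
```python
from h import *
c=load("w4.png");s=read_state();s["tcp_pos"]=np.array([.54628251,-.04887163,.18608589])
g=cv2.cvtColor(c["img"],cv2.COLOR_RGB2GRAY).astype(float)
print(g[166:176,234:270].astype(int))
row=g[184:189].mean(0)
print(row[232:276].astype(int))
print(g[176:188,240:246].mean(1).astype(int),g[176:188,262:267].mean(1).astype(int))
def edges(r,lo,hi,th):
    return [i+(th-r[i])/(r[i+1]-r[i]) for i in range(lo,hi) if (r[i]-th)*(r[i+1]-th)<0]
e=edges(row,232,276,50);print(e)
def blob(u,v):
    w=g[v-3:v+4,u-3:u+4];w=np.clip(w.max()*.75-w,0,None);yy,xx=np.mgrid[-3:4,-3:4];return u+(w*xx).sum()/w.sum(),v+(w*yy).sum()/w.sum()
H=[blob(242,170),blob(262,170)];print(H)
if len(e)==4:
    t=[((e[0]+e[1])/2,180.6),((e[2]+e[3])/2,180.6)];rel(c,t,H,s["tcp_pos"][2]-.141,.0355,s)
```

```text
[[ 14  16  58  89  86  84  86  86  88  87  88 102 119 120  99  16  16  17
   17  21  22  55 111 153 148 149 149 148 152 151 154 148 139 108  55  18]
 [ 16  24  61  89  88  84  85  77  77  82  89  88  84  92  80  16  15  15
   23  24  19  53 115 148 151 145 129 122 133 147 150 149 145 115  54  23]
 [ 14  11  62  86  88  81  72  59  44  53  77  88  87  81  56  21  11  13
   16  19  11  54 114 151 145 129  93  62  81 120 140 150 136  99  57  24]
 [ 18  17  63  91  83  73  57  20   1  22  55  85  90  83  59  26  15   8
   16   0   5  51 113 147 138 106  53  13  22  65 123 147 129  82  59  21]
 [ 10  21  58  89  81  70  50  30  18  12  45  77  86  82  59  16   8   7
   15   2  13  43 111 144 132 101  35  20  22  40 104 146 128  81  58  26]
 [  7  22  63  88  84  67  51  35  32  33  55  82  85  80  60  18  12  16
   16  12  12  36  89 117 111  96  49  36  34  49 107 147 137 100  54  18]
 [  5  14  60  90  84  70  52  41  42  53  71  86  88  79  59   6   4  19
    9   8  12  36  72  86  86  78  57  52  54  90 129 146 141 112  54  12]
 [ 37  26  61  89  87  86  74  69  67  74  84  89  87  83
[... 442 characters left out ...]
4  14  54  89 100  99
  97  98  98  97  94  93  91  93  94  78  17  13  16  13  13  11  15  20
  59  91  94  97  99  99  99  99]
[73 82 96 96 72 29 13 16 15 14 15 12] [88 94 98 99 81 39 20 18 15 15 13 15]
[np.float64(237.64016736401675), np.float64(245.8894472361809), np.float64(259.4635761589404), np.float64(267.7537688442211)]
[(np.float64(241.9811010682005), np.float64(170.03040262941659)), (np.float64(261.20840569642235), np.float64(170.48523792983676))]
tips [[-11.0, -5.7, 141.0], [8.6, -5.7, 141.0]] 19.616946011236234
holes [[-11.1, -13.5, 150.6], [6.6, -13.1, 150.6]] 17.692605324606838
yaw diff (rad, about tool z) 0.02401009920104909
shift tip-edge-mid -> holes-mid [-1.03 -7.66  9.58]
```

Run:
```python
from h import *
for n in("w3.png","w4.png"):
    g=cv2.cvtColor(load(n)["img"],cv2.COLOR_RGB2GRAY).astype(float)
    for r0 in range(180,190,2):
        r=g[r0:r0+2].mean(0);print(n,r0,[round(i+(52-r[i])/(r[i+1]-r[i]),2) for i in range(232,275) if (r[i]-52)*(r[i+1]-52)<0])
```

```text
w3.png 180 [np.float64(239.63), np.float64(245.37), np.float64(259.67), np.float64(266.55)]
w3.png 182 [np.float64(238.25), np.float64(245.94), np.float64(259.17), np.float64(267.67)]
w3.png 184 [np.float64(237.88), np.float64(246.59), np.float64(259.31), np.float64(267.91)]
w3.png 186 [np.float64(237.64), np.float64(246.61), np.float64(259.39), np.float64(267.97)]
w3.png 188 [np.float64(237.32), np.float64(246.63), np.float64(259.38), np.float64(268.35)]
w4.png 180 [np.float64(240.8), np.float64(244.4), np.float64(262.71)]
w4.png 182 [np.float64(238.59), np.float64(245.76), np.float64(259.58), np.float64(266.74)]
w4.png 184 [np.float64(237.81), np.float64(245.93), np.float64(259.52), np.float64(267.69)]
w4.png 186 [np.float64(237.54), np.float64(245.91), np.float64(259.36), np.float64(267.83)]
w4.png 188 [np.float64(237.37), np.float64(246.03), np.float64(259.4), np.float64(268.19)]
```

Measured against each other: turn +0.025, shift x −1.3, y −12.2, and about 9.6 mm down to full seating. Tip spacing is about 18.6 mm against 18 mm for the holes, which is inside the play. I go over the holes and down gently.

>>> jog_arm:
  increments:
    - [[-0.7,-6,0,0,0,0.025,-0.4],[-0.6,-6.2,0,0,0,0,-0.4],[0,0,2,0,0,0,-0.4],[0,0,2,0,0,0,-0.4],[0,0,0,0,0,0,-0.4],[0,0,0,0,0,0,-0.4]]

```text
t: 6.1
tcp_pos: [0.5396, -0.038, 0.1815]
eef_rot: [0.979, 0.206, -0.0, -0.0]
contact_force: [-0.2, 0.2, -1.4]
finger_gap: 0.703
```

Run:
```python
from h import *
s=read_state();T=R.from_quat(s["eef_rot"]);print(s["t"],s["tcp_pos"],np.degrees(T.as_euler("xyz")),s["contact_force"],s["finger_gap"])
d=T.inv().apply(s["tcp_pos"]-np.array([.54628251,-.04887163,.18608589]))*1e3;print(d)
```

```text
6.1 [ 0.53959559 -0.03801272  0.18145659] [-1.79994370e+02  1.16058375e-02  2.37416429e+01] [-0.21224086  0.2336791  -1.43380144] 0.7029578245912611
[ -1.74812751 -12.63171361   4.63089609]
```

>>> jog_arm:
  increments:
    - [[0,0,1,0,0,0,-0.4],[0,0,1,0,0,0,-0.4],[0,0,1,0,0,0,-0.4],[0,0,0,0,0,0,-0.4],[0,0,0,0,0,0,-0.4]]

```text
t: 6.52
tcp_pos: [0.5407, -0.0382, 0.1797]
eef_rot: [0.979, 0.206, 0.001, 0.0]
contact_force: [0.8, -0.5, 6.7]
finger_gap: 0.699
```

>>> jog_arm:
  increments:
    - [[0,0,1,0,0,0,-0.4],[0,0,0,0,0,0,-0.4],[0,0,0,0,0,0,-0.4]]

```text
t: 6.77
tcp_pos: [0.5413, -0.0382, 0.1792]
eef_rot: [0.979, 0.206, 0.002, 0.001]
contact_force: [0.3, 0.2, 10.5]
finger_gap: 0.7
```

Upward force at z ≈ 0.180 suggests the pins sit on the lugs rather than in the holes (seating is expected near 0.176). I back off a little and look.

>>> jog_arm:
  increments:
    - [[0,0,-2.5,0,0,0,-0.4],[0,0,0,0,0,0,-0.4],[0,0,0,0,0,0,-0.4],[0,0,0,0,0,0,-0.4]]

```text
t: 7.1
tcp_pos: [0.5395, -0.038, 0.1799]
eef_rot: [0.979, 0.206, -0.0, -0.0]
contact_force: [0.8, -0.9, -0.4]
finger_gap: 0.701
```

Run:
```python
from h import *
s=read_state();T=R.from_quat(s["eef_rot"]);print(s["t"],s["tcp_pos"],np.degrees(T.as_euler("xyz")),s["contact_force"],s["finger_gap"])
d=T.inv().apply(s["tcp_pos"]-np.array([.54628251,-.04887163,.18608589]))*1e3;print(d)
b=cam("wrist");save(b,"w5.png");a=cam("scene");save(a,"s5.png")
cv2.imwrite("pics/c5.png",np.hstack([cv2.resize(b["img"][145:200,222:282,::-1],(480,440),interpolation=2),cv2.resize(a["img"][165:220,225:265,::-1],(320,440),interpolation=2)]))
```

```text
7.1 [ 0.5394647  -0.03797393  0.17985532] [-1.79988178e+02  1.59605059e-02  2.37180092e+01] [ 0.7557464  -0.88900241 -0.38999131] 0.7007815499368926
[ -1.85677116 -12.71832011   6.2337133 ]
```

View pics/c5.png

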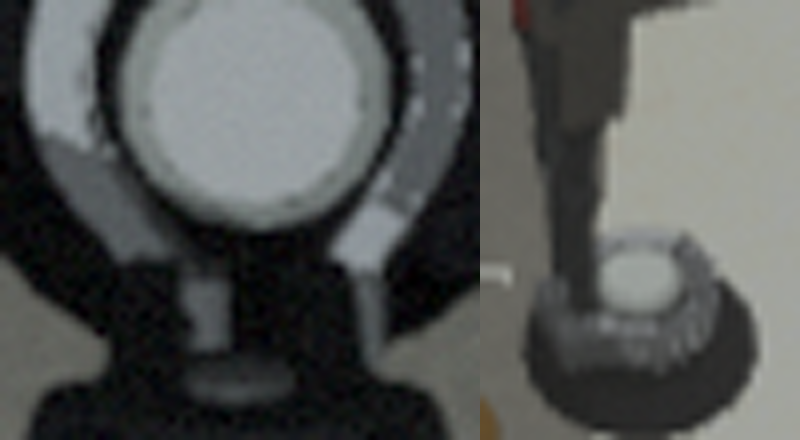

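The scene crop shows the jaw over the lugs. The wrist crop shows the tips have drifted about 2 px left and 2–3 px up compared with before: the loosely held pliers leaned when the pins met the lugs. The tips must go about 3 mm to tool +x. I back off along +y to uncover the holes and re-measure with longer settling.

>>> jog_arm:
  increments:
    - [[0,0,-3,0,0,0,-0.4],[3,6,0,0,0,0,-0.4],[0,7,0,0,0,0,-0.4],[0,0,0,0,0,0,-0.4],[0,0,0,0,0,0,-0.4],[0,0,0,0,0,0,-0.4],[0,0,0,0,0,0,-0.4],[0,0,0,0,0,0,-0.4]]

```text
t: 7.87
tcp_pos: [0.5475, -0.0486, 0.183]
eef_rot: [0.979, 0.206, -0.0, -0.0]
contact_force: [-0.6, 0.3, -2.2]
finger_gap: 0.699
```

```bash
cat > m.py <<'E'
from h import *
import sys
s=read_state();T=R.from_quat(s["eef_rot"]);print(s["t"],s["tcp_pos"],np.degrees(T.as_euler("xyz")),s["contact_force"],s["finger_gap"])
c=cam("wrist");save(c,sys.argv[1])
g=cv2.cvtColor(c["img"],cv2.COLOR_RGB2GRAY).astype(float)
for r0 in range(176,188,2):
    r=g[r0:r0+2].mean(0);print(r0,[round(float(i+(50-r[i])/(r[i+1]-r[i])),2) for i in range(230,275) if (r[i]-50)*(r[i+1]-50)<0])
print(g[172:186,240:244].mean(1).astype(int),g[172:186,261:265].mean(1).astype(int))
print(g[162:176,234:272].astype(int))
s2=read_state();print(s2["tcp_pos"])
E
python3 m.py w6.png
```

```text
7.8667 [ 0.54745169 -0.04856113  0.1830387 ] [-1.79987562e+02  6.16813434e-03  2.37194237e+01] [-0.56143474  0.32216522 -2.19696592] 0.6990919224736766
176 [245.97, 254.83, 257.77, 258.27]
178 [236.71, 243.83, 257.48, 264.71]
180 [236.04, 243.77, 257.53, 265.4]
182 [235.57, 257.51, 265.94]
184 [235.49, 244.01, 257.56, 266.27]
186 [235.4, 257.44, 266.55]
[47 60 79 87 74 40 11 13 15 14 13 14 10 14] [108 126 130 110  78  45  19  15  16  16  13  15  12  18]
[[131 150 148 149 148 141 106  71  35  31  21  28  15  21  18  24  20  22
   24  25  14  27  21  23  45 102 143 149 149 148 146 146 113  45  26  22
   21  18]
 [ 95 121 122 136 149 146 122  77  42  36  28  31  31  27  22  21  24  13
   17  18  26  29  41  43  89 137 149 150 149 150 148 129  85  23  22  15
   22  12]
 [ 54  80  88 104 121 134 143 115  65  43  40  42  34  21  19  23  19  18
   24  23  27  29  44  63 114 151 148 149 149 143 124  89  48  22  15  17
   15  23]
 [ 39  74  86  88  87 105 122 118 107  97  97  88  59  32  13  19  15  15
   25  29  78 113 114 121 137 153 152 152 154 146 130 108  80  21  21   9
   15  21]
 [ 50 
[... 922 characters left out ...]
01  30  13  20
   20  22]
 [ 48  81  82  73  53  37  32  36  46  74  88  88  68  39  16  12  12   1
    6   8  55 102 113  99  73  46  41  57  93 138 147 137 104  34  16  16
   12  39]
 [ 45  75  85  78  62  43  43  48  65  84  89  85  66  39   1  18   8   3
   11  16  57  88  83  78  67  58  60  90 126 145 146 135 102  35  15  35
   90 123]
 [ 49  76  88  83  78  70  71  73  83  92  88  87  71  48  11   9   4   5
    6   2  55  86  85  86  84  76  86  95 131 149 145 139 110  58  82 121
  140 157]
 [ 75  84  90  88  89  85  87  83  90  90  89  86  72  48  14  13  15  10
   13  10  57  84  87  88  87  88  85  88 103 121 130 138 114  90 100 144
  157 159]]
[ 0.54745377 -0.04857031  0.1830255 ]
```

Run:
```python
from h import *
c=load("w6.png");s=read_state();print(s["t"],s["tcp_pos"])
for dz in(.1405,.1425):rel(c,[(240.0,176.75),(261.2,176.75)],[(240.3,171.15),(259.95,171.1)],s["tcp_pos"][2]-dz,.0355,s)
```

```text
7.9167 [ 0.54745377 -0.04857031  0.1830255 ]
tips [[-12.5, -9.3, 140.5], [6.5, -9.3, 140.5]] 18.953068559212866
holes [[-12.5, -13.0, 147.5], [5.4, -13.1, 147.5]] 17.909441250294037
yaw diff (rad, about tool z) -0.0025580378653838874
shift tip-edge-mid -> holes-mid [-0.49 -3.79  7.03]
tips [[-12.6, -8.9, 142.5], [6.5, -8.9, 142.5]] 19.081368283154994
holes [[-12.5, -13.0, 147.5], [5.4, -13.1, 147.5]] 17.909441250294037
yaw diff (rad, about tool z) -0.0025580378653848167
shift tip-edge-mid -> holes-mid [-0.47 -4.2   5.03]
```

>>> jog_arm:
  increments:
    - [[0,0,0,0,0,0,-0.43],[0,0,0,0,0,0,-0.43],[0,0,0,0,0,0,-0.43]]

```text
t: 8.17
tcp_pos: [0.5475, -0.0486, 0.1831]
eef_rot: [0.979, 0.206, 0.0, 0.0]
contact_force: [1.2, -0.2, -1.9]
finger_gap: 0.717
```

```bash
python3 m.py w7.png | head -8
```

```text
8.1667 [ 0.54754669 -0.04860142  0.18310137] [1.79998847e+02 2.30893432e-04 2.37283996e+01] [ 1.24251492 -0.19325074 -1.91717459] 0.7172504991676549
176 [245.45, 254.72]
178 []
180 []
182 [237.33, 244.31, 257.29, 264.18]
184 [236.38, 244.38, 257.27, 265.21]
186 [236.14, 244.63, 257.2, 265.62]
[51 66 83 88 81 70 85 96 84 51 15 20 15 14] [114 135 135 106  83  90  99  98  93  65  21  20  17  11]
```

Run:
```python
from h import *
c=load("w7.png");s=read_state();print(s["t"],s["tcp_pos"])
for dz in(.1405,.1425):rel(c,[(240.7,180.95),(260.75,180.95)],[(240.3,171.15),(259.95,171.1)],s["tcp_pos"][2]-dz,.0355,s)
```

```text
8.2167 [ 0.54758638 -0.04861005  0.18311457]
tips [[-11.9, -5.4, 140.5], [6.0, -5.5, 140.5]] 17.98010900864972
holes [[-12.5, -13.0, 147.6], [5.4, -13.1, 147.6]] 17.912928371663067
yaw diff (rad, about tool z) -0.002543123026181097
shift tip-edge-mid -> holes-mid [-0.6  -7.62  7.11]
tips [[-12.0, -5.0, 142.5], [6.1, -5.0, 142.5]] 18.10184009574717
holes [[-12.5, -13.0, 147.6], [5.4, -13.1, 147.6]] 17.912928371663067
yaw diff (rad, about tool z) -0.0025431230261786656
shift tip-edge-mid -> holes-mid [-0.58 -8.05  5.11]
```

>>> jog_arm:
  increments:
    - [[-0.5,-4,0,0,0,0,-0.43],[0,-4,0,0,0,0,-0.43],[0,-3,0,0,0,0,-0.43],[0,0,0,0,0,0,-0.43],[0,0,0,0,0,0,-0.43],[0,0,0,0,0,0,-0.43]]

```text
t: 8.72
tcp_pos: [0.5428, -0.0387, 0.1832]
eef_rot: [0.979, 0.206, 0.0, 0.0]
contact_force: [0.1, 0.1, -0.7]
finger_gap: 0.719
```

```bash
python3 m.py w8.png | head -8
python3 - <<'E'
from h import *
s=read_state();T=R.from_quat(s["eef_rot"]);print(T.inv().apply(s["tcp_pos"]-np.array([.54758638,-.04861005,.18311457]))*1e3)
E
```

```text
8.7167 [ 0.54278068 -0.03872907  0.18315002] [ 1.79991482e+02 -6.80036022e-03  2.37354114e+01] [ 0.1383645   0.086422   -0.66339635] 0.7186649250915501
176 [234.8, 246.07, 254.62, 266.09]
178 [234.49, 246.96, 253.89, 266.25]
180 [234.49, 237.12, 244.54, 247.01, 254.06, 257.22, 264.52, 266.22, 274.22]
182 [234.51, 236.45, 244.61, 254.28, 257.04, 272.11]
184 [232.66, 234.49, 236.11, 244.65, 247.21, 254.2, 257.11, 267.62]
186 [235.69, 244.64, 247.2, 254.24, 257.12, 266.11]
[35 38 48 62 68 80 79 48 17 19 15 13 11 12] [142 145 137 105  85  85  80  56  20  21  17  13  15  14]
[-4.67426640e-01 -1.09230732e+01 -1.03522457e-02]
```

>>> jog_arm:
  increments:
    - [[-0.2,0.4,0.5,0,0,0,-0.43],[0,0,0.5,0,0,0,-0.43],[0,0,0.5,0,0,0,-0.43],[0,0,0.5,0,0,0,-0.43],[0,0,0.5,0,0,0,-0.43],[0,0,0.5,0,0,0,-0.43],[0,0,0.5,0,0,0,-0.43],[0,0,0,0,0,0,-0.43]]

```text
t: 9.43
tcp_pos: [0.5426, -0.0392, 0.1795]
eef_rot: [0.979, 0.206, -0.0, -0.0]
contact_force: [-0.1, 0.4, -1.8]
finger_gap: 0.714
```

>>> jog_arm:
  increments:
    - [[0,0,0.5,0,0,0,-0.43],[0,0,0.5,0,0,0,-0.43],[0,0,0,0,0,0,-0.43],[0,0,0,0,0,0,-0.43]]

```text
t: 9.77
tcp_pos: [0.5426, -0.0392, 0.1786]
eef_rot: [0.979, 0.206, -0.0, -0.0]
contact_force: [0.8, -0.4, -1.2]
finger_gap: 0.714
```

>>> jog_arm:
  increments:
    - [[0,0,0.5,0,0,0,-0.43],[0,0,0.5,0,0,0,-0.43],[0,0,0,0,0,0,-0.43],[0,0,0,0,0,0,-0.43]]

```text
t: 10.1
tcp_pos: [0.5426, -0.0392, 0.1775]
eef_rot: [0.979, 0.206, -0.0, -0.0]
contact_force: [0.0, -0.7, -1.6]
finger_gap: 0.715
```

>>> jog_arm:
  increments:
    - [[0,0,0.5,0,0,0,-0.43],[0,0,0.5,0,0,0,-0.43],[0,0,0,0,0,0,-0.43],[0,0,0,0,0,0,-0.43]]

```text
t: 10.43
tcp_pos: [0.5428, -0.0393, 0.1768]
eef_rot: [0.979, 0.206, 0.0, 0.0]
contact_force: [-0.9, 0.0, 0.1]
finger_gap: 0.717
```

The pins went past the earlier contact height (0.180) with no force and the shoulders touch at 0.1768, so the pins are in the holes. I squeeze in steps, watching the force.

>>> jog_arm:
  increments:
    - [[0,0,0,0,0,0,-0.35],[0,0,0,0,0,0,-0.3],[0,0,0,0,0,0,-0.25],[0,0,0,0,0,0,-0.2],[0,0,0,0,0,0,-0.2]]
  squeeze: 45

```text
t: 10.85
tcp_pos: [0.5429, -0.0395, 0.1773]
eef_rot: [0.979, 0.206, 0.0, 0.0]
contact_force: [-2.1, -0.9, 6.6]
finger_gap: 0.604
```

>>> jog_arm:
  increments:
    - [[0,0,0,0,0,0,-0.1],[0,0,0,0,0,0,-0.05],[0,0,0,0,0,0,-0.05],[0,0,0,0,0,0,-0.05]]

```text
t: 11.18
tcp_pos: [0.5421, -0.0398, 0.1775]
eef_rot: [0.979, 0.206, -0.001, 0.0]
contact_force: [-4.0, -2.7, 12.6]
finger_gap: 0.528
```

>>> jog_arm:
  increments:
    - [[0,0,-0.5,0,0,0,0],[0,0,-0.5,0,0,0,0.05],[0,0,0,0,0,0,0.1],[0,0,0,0,0,0,0.1],[0,0,0,0,0,0,0.1]]

```text
t: 11.6
tcp_pos: [0.5425, -0.0394, 0.178]
eef_rot: [0.979, 0.206, -0.0, 0.0]
contact_force: [-3.2, -1.1, 7.1]
finger_gap: 0.453
```

>>> jog_arm:
  increments:
    - [[0,0,-0.5,0,0,0,0.15],[0,0,-0.5,0,0,0,0.2],[0,0,0,0,0,0,0.25],[0,0,0,0,0,0,0.25],[0,0,0,0,0,0,0.25]]

```text
t: 12.02
tcp_pos: [0.5427, -0.0392, 0.1784]
eef_rot: [0.979, 0.206, -0.0, -0.0]
contact_force: [-0.9, -0.1, -0.7]
finger_gap: 0.378
```

>>> jog_arm:
  increments:
    - [[0,0,0,0,0,0,0.35],[0,0,0,0,0,0,0.45],[0,0,0,0,0,0,0.6],[0,0,0,0,0,0,0.8],[0,0,0,0,0,0,1],[0,0,0,0,0,0,1],[0,0,0,0,0,0,1]]

```text
t: 12.6
tcp_pos: [0.5427, -0.0392, 0.1786]
eef_rot: [0.979, 0.206, 0.0, -0.0]
contact_force: [-0.2, -0.6, -2.3]
finger_gap: 0.294
```

Run:
```python
from h import *
s=read_state();print(s["t"],s["tcp_pos"],s["contact_force"],s["moment"],s["finger_gap"])
b=cam("wrist");save(b,"w9.png")
cv2.imwrite("pics/c9.png",cv2.resize(b["img"][120:240,176:336,::-1],(800,600),interpolation=2))
```

```text
12.6 [ 0.54265911 -0.03922739  0.17858143] [-0.24587825 -0.64024858 -2.307666  ] [-0.02916166 -0.11580251 -0.00597718] 0.2943235834396722
```

View pics/c9.png

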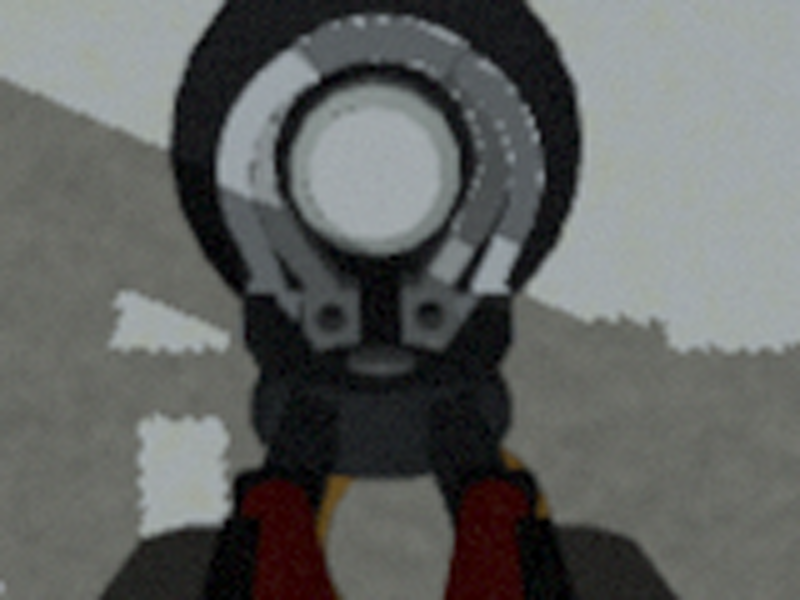

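The crop shows the circlip spread on the pins, with the stack's closed lugs visible beneath at (330,315) and (432,315), and the grips at the 27 mm stop. I lift.

>>> jog_arm:
  increments:
    - [[0,0,-1,0,0,0,1],[0,0,-2,0,0,0,1],[0,0,-3,0,0,0,1],[0,0,-5,0,0,0,1],[0,0,-8,0,0,0,1],[0,0,-10,0,0,0,1],[0,0,-15,0,0,0,1],[0,0,-15,0,0,0,1]]
  squeeze: 50

```text
t: 13.32
tcp_pos: [0.5426, -0.0393, 0.2389]
eef_rot: [0.979, 0.206, 0.0, 0.0]
contact_force: [0.5, 0.5, -1.8]
finger_gap: 0.295
```

>>> jog_arm:
  increments:
    - [[0,0,-20,0,0,0,1],[0,0,-20,0,0,0,1],[0,0,-20,0,0,0,1],[0,0,-15,0,0,0,1],[0,0,-8,0,0,0,1],[0,0,0,0,0,0,1],[0,0,0,0,0,0,1]]

```text
t: 13.9
tcp_pos: [0.5426, -0.0393, 0.3208]
eef_rot: [0.979, 0.206, 0.0, 0.0]
contact_force: [-0.2, -0.2, -2.9]
finger_gap: 0.29
```

Run:
```python
from h import *
s=read_state();print(s["t"],s["tcp_pos"],s["contact_force"],s["moment"],s["finger_gap"],s["joint_positions"].round(2))
b=cam("wrist");save(b,"w10.png");a=cam("scene");save(a,"s10.png")
p=proj(a,[[.54,-.04,.2]])[0].astype(int);print(p)
cv2.imwrite("pics/c10.png",np.hstack([cv2.resize(b["img"][120:240,196:316,::-1],(400,400),interpolation=2),cv2.resize(a["img"][p[1]-50:p[1]+50,p[0]-50:p[0]+50,::-1],(400,400),interpolation=2)]))
```

```text
13.9 [ 0.542614   -0.03925951  0.32076098] [-0.21122503 -0.2319983  -2.89641798] [-0.01610647 -0.10120144 -0.016731  ] 0.2903656694419845 [-0.07  0.15  1.7  -0.    1.29 -0.49]
[231 158]
```

View pics/c10.png

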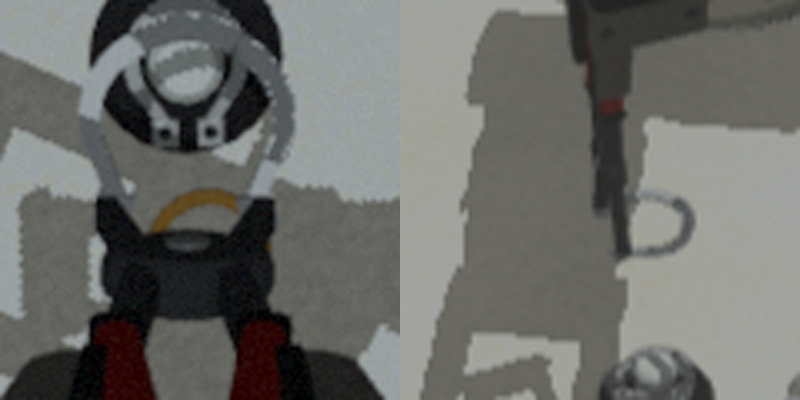

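The wrist crop shows the ring hanging spread from the jaws, with the dispenser stack below. The scene crop confirms it hangs level beside the jaws. I translate to the stub.

>>> jog_arm:
  increments:
    - [[3,-7,0,0,0,0,1],[6,-14,0,0,0,0,1],[9,-20,0,0,0,0,1],[10,-23,0,0,0,0,1],[10,-23,0,0,0,0,1],[10,-23,0,0,0,0,1],[10,-23,0,0,0,0,1],[10,-23,0,0,0,0,1]]

```text
t: 14.67
tcp_pos: [0.5415, 0.1326, 0.3197]
eef_rot: [0.979, 0.206, -0.001, -0.0]
contact_force: [0.3, 0.1, -2.1]
finger_gap: 0.291
```

>>> jog_arm:
  increments:
    - [[10,-23,0,0,0,0,1],[10,-23,0,0,0,0,1],[10,-23,0,0,0,0,1],[10,-23,0,0,0,0,1],[10,-22,0,0,0,0,1],[8,-18,0,0,0,0,1],[6,-14,0,0,0,0,1],[3,-8,0,0,0,0,1]]

```text
t: 15.33
tcp_pos: [0.541, 0.3008, 0.3196]
eef_rot: [0.979, 0.206, -0.001, -0.0]
contact_force: [0.4, 0.0, -2.0]
finger_gap: 0.297
```

>>> jog_arm:
  increments:
    - [[4,-10,3,0,0,0,1],[2,-6,7,0,0,0,1],[0,0,7,0,0,0,1],[0,0,4,0,0,0,1],[0,0,0,0,0,0,1],[0,0,0,0,0,0,1],[0,0,0,0,0,0,1]]

```text
t: 15.92
tcp_pos: [0.5409, 0.3154, 0.2998]
eef_rot: [0.979, 0.205, 0.0, 0.0]
contact_force: [0.6, -0.0, -0.6]
finger_gap: 0.296
```

Run:
```python
from h import *
s=read_state();T=R.from_quat(s["eef_rot"]);print(s["t"],s["tcp_pos"],np.degrees(T.as_euler("xyz")),s["contact_force"],s["finger_gap"],s["joint_positions"].round(2))
b=cam("wrist");save(b,"w11.png")
cv2.imwrite("pics/c11.png",cv2.resize(b["img"][100:205,186:326,::-1],(800,600),interpolation=2))
```

```text
15.9167 [0.54086435 0.31536122 0.29979076] [ 1.79995413e+02 -1.18890897e-02  2.36761535e+01] [ 0.56050016 -0.01526238 -0.64514319] 0.2957421592398407 [ 0.53  0.3   1.55 -0.    1.29  0.11]
```

View pics/c11.png

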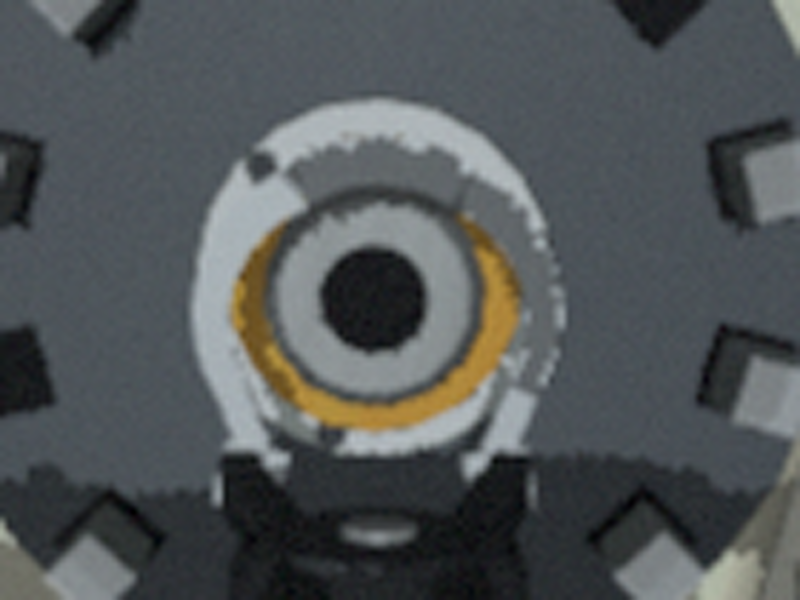

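The wrist crop shows the ring above the stub. The stub bore is at (373,299) in the crop, full-image (251.4,152.4). The ring's inner edges are at crop x ≈ 235 and 520 (a 44 mm opening, as it must be) and its inner back edge at y ≈ 195. Now numbers from profiles.

Run:
```python
from h import *
s=read_state()
for n in("w10.png","w11.png"):
    c=load(n);g=cv2.cvtColor(c["img"],cv2.COLOR_RGB2GRAY).astype(int)
    print(n,"col246-258 v118..142",[int(x) for x in g[118:142,246:258].mean(1)])
    for v in(145,150,155,160):
        print(v,"L",g[v,214:238].tolist(),"R",g[v,268:292].tolist())
c=load("w11.png");T=R.from_quat(s["eef_rot"]);f=lambda uv,z:(T.inv().apply(plane(c,uv,z)-s["tcp_pos"])*1e3).round(2)
zr=s["tcp_pos"][2]-.1432
hsv=cv2.cvtColor(c["img"],cv2.COLOR_RGB2HSV);m=((hsv[...,0]>10)&(hsv[...,0]<28)&(hsv[...,1]>120)).astype(np.uint8)
for v in range(140,166,3):
    u=np.nonzero(m[v,210:300])[0]+210
    if len(u)>1:print(v,u.min(),u.max(),f([(u.min()-.5,v),(u.max()+.5,v)],zr)[:,:2].tolist())
g=cv2.cvtColor(c["img"],cv2.COLOR_RGB2GRAY)
d=((g[135:172,230:275]<50)*255).astype(np.uint8)
cn=max([k for k in cv2.findContours(d,0,1)[0] if cv2.boundingRect(k)[2]<26],key=cv2.contourArea);M=cv2.moments(cn);bore=(230+M["m10"]/M["m00"],135+M["m01"]/M["m00"]);print("bore",bore,cv2.boundingRect(cn))
print("stub tool",f([bore],.1145),"world",plane(c,bore,.1145))
print("jaw edge",f([(251.5,179.6)],s["tcp_pos"][2]-.141),"inner back at v134/132",f([(252,134),(252,132)],zr))
```

```text
w10.png col246-258 v118..142 [64, 79, 76, 78, 77, 97, 106, 95, 88, 88, 89, 89, 90, 87, 117, 144, 138, 119, 112, 108, 104, 105, 114, 131]
145 L [98, 101, 100, 103, 115, 132, 142, 157, 153, 153, 155, 155, 154, 155, 133, 72, 20, 23, 17, 39, 92, 131, 127, 129] R [67, 25, 2, 9, 13, 8, 41, 92, 110, 88, 89, 89, 89, 102, 132, 150, 160, 158, 159, 159, 159, 158, 157, 160]
150 L [104, 100, 103, 100, 101, 115, 143, 154, 155, 155, 156, 156, 126, 32, 17, 19, 24, 24, 23, 25, 24, 23, 24, 48] R [12, 26, 15, 16, 19, 18, 12, 9, 29, 89, 113, 87, 88, 84, 90, 101, 136, 160, 161, 159, 159, 159, 158, 159]
155 L [98, 100, 102, 101, 102, 98, 89, 104, 125, 123, 138, 141, 110, 101, 93, 66, 26, 17, 12, 17, 14, 15, 7, 15] R [26, 23, 20, 23, 22, 61, 95, 105, 101, 110, 106, 86, 86, 85, 89, 103, 139, 159, 155, 157, 160, 158, 159, 159]
160 L [101, 101, 103, 103, 97, 98, 95, 87, 91, 87, 88, 91, 91, 89, 101, 100, 100, 101, 98, 95, 84, 63, 21, 8] R [96, 142, 157, 156, 160, 148, 123, 102, 102, 116, 114, 86, 88, 89, 91, 107, 140, 159, 157, 157, 160, 159, 160, 157]
w11.png col246-258 v118..142 [162, 179, 179, 179, 179, 164
[... 969 characters left out ...]
, 81, 80, 83, 80, 78, 79, 81]
140 234 269 [[-18.16, -41.5], [13.42, -41.53]]
143 231 272 [[-20.83, -38.88], [16.1, -38.92]]
146 229 274 [[-22.64, -36.26], [17.9, -36.29]]
149 228 275 [[-23.56, -33.62], [18.82, -33.65]]
152 227 276 [[-24.5, -30.96], [19.76, -31.0]]
155 227 275 [[-24.55, -28.3], [18.92, -28.34]]
158 228 275 [[-23.71, -25.63], [18.96, -25.67]]
161 230 273 [[-21.98, -22.94], [17.23, -22.98]]
164 231 271 [[-21.13, -20.24], [15.49, -20.28]]
bore (250.9569892473118, 151.95391705069125) (12, 9, 18, 17)
stub tool [[ -3.18 -25.6  185.46]] world [[0.52781192 0.33767391 0.1145    ]]
jaw edge [[ -2.37  -6.5  141.  ]] inner back at v134/132 [[ -1.93 -46.71 143.2 ]
 [ -1.93 -48.44 143.2 ]]
```

Ring centre in the tool frame is (−2.4, −26.0) and the stub axis (−3.2, −25.5), so it is nearly centred already. I correct that, lower to just above the stub end and measure once more at the smaller height difference.

>>> jog_arm:
  increments:
    - [[-0.8,0.4,4,0,0,0,1],[0,0,8,0,0,0,1],[0,0,10,0,0,0,1],[0,0,6,0,0,0,1],[0,0,3,0,0,0,1],[0,0,0,0,0,0,1],[0,0,0,0,0,0,1],[0,0,0,0,0,0,1]]

```text
t: 16.63
tcp_pos: [0.5402, 0.3154, 0.2688]
eef_rot: [0.979, 0.206, 0.0, -0.0]
contact_force: [0.2, -0.5, -2.2]
finger_gap: 0.295
```

```bash
cat > n.py <<'E'
from h import *
import sys
s=read_state();T=R.from_quat(s["eef_rot"]);print(s["t"],s["tcp_pos"],s["contact_force"],s["finger_gap"])
c=cam("wrist");save(c,sys.argv[1])
f=lambda uv,z:(T.inv().apply(plane(c,uv,z)-s["tcp_pos"])*1e3).round(2)
zr=s["tcp_pos"][2]-.1432
hsv=cv2.cvtColor(c["img"],cv2.COLOR_RGB2HSV);m=((hsv[...,0]>10)&(hsv[...,0]<28)&(hsv[...,1]>120)).astype(np.uint8)
for v in range(134,167,3):
    u=np.nonzero(m[v,210:300])[0]+210
    if len(u)>1:
        p=f([(u.min()-.5,v),(u.max()+.5,v)],zr);print(v,u.min(),u.max(),p[:,:2].tolist(),"mid",p[:,0].mean().round(2))
g=cv2.cvtColor(c["img"],cv2.COLOR_RGB2GRAY)
print("col",[int(x) for x in g[118:140,246:258].mean(1)],"low",[int(x) for x in g[164:184,246:258].mean(1)])
for v in(145,150,155):print(v,"L",g[v,220:240].tolist(),"R",g[v,262:285].tolist())
d=((g[130:175,230:275]<50)*255).astype(np.uint8)
for k in cv2.findContours(d,0,1)[0]:
    if cv2.contourArea(k)>60:
        x,y,w,h=cv2.boundingRect(k);b=(230+x+w/2-.5,130+y+h/2-.5);M=cv2.moments(k);b2=(230+M["m10"]/M["m00"],130+M["m01"]/M["m00"]);print("bore",b,b2,w,h,"tool",f([b,b2],.1145).tolist())
E
python3 n.py w12.png
```

```text
16.6333 [0.54023264 0.31539802 0.26883453] [ 0.19537797 -0.54833413 -2.15611972] 0.29528674231266483
140 234 269 [[-18.03, -41.58], [13.57, -41.61]] mid -2.23
143 231 272 [[-20.71, -38.96], [16.24, -39.0]] mid -2.24
146 229 274 [[-22.51, -36.33], [18.05, -36.37]] mid -2.23
149 228 275 [[-23.44, -33.69], [18.97, -33.73]] mid -2.24
152 227 276 [[-24.37, -31.03], [19.91, -31.08]] mid -2.23
155 227 276 [[-24.42, -28.37], [19.95, -28.42]] mid -2.24
158 227 276 [[-24.47, -25.69], [20.0, -25.74]] mid -2.23
161 227 275 [[-24.53, -23.01], [19.16, -23.05]] mid -2.69
164 229 275 [[-22.79, -20.31], [19.21, -20.35]] mid -1.79
col [108, 160, 185, 184, 185, 180, 155, 119, 104, 105, 104, 105, 104, 108, 103, 86, 80, 83, 90, 97, 121, 146] low [30, 38, 73, 129, 150, 150, 149, 149, 150, 147, 124, 89, 88, 125, 142, 143, 140, 130, 119, 121]
145 L [187, 183, 178, 180, 182, 181, 181, 178, 163, 107, 86, 87, 88, 88, 90, 100, 112, 134, 152, 155] R [150, 152, 151, 141, 112, 89, 84, 85, 118, 134, 122, 110, 101, 115, 102, 102, 104, 103, 121, 158, 147, 66, 82]
150 L [181, 180, 182, 179, 179, 184, 154, 91, 89, 85, 87, 89, 93, 88, 112, 151, 156, 155, 156, 152] R [153, 154, 152, 149, 149, 148, 134, 101, 83, 80, 116, 144, 143, 124, 91, 97, 100, 104, 99, 103, 126, 150, 164]
155 L [179, 179, 180, 181, 180, 163, 116, 84, 102, 134, 130, 87, 95, 124, 152, 154, 153, 151, 150, 147] R [117, 152, 150, 147, 147, 142, 141, 136, 108, 76, 82, 115, 145, 145, 142, 149, 136, 104, 104, 104, 123, 162, 174]
bore (251.5, 156.5) (251.2875939849624, 156.515664160401) 20 20 tool [[-2.3, -25.48, 154.33], [-2.5, -25.46, 154.33]]
```

Ring centre (−2.2, −25.9) against stub (−2.4, −25.5): centred to about 0.4 mm. I lower slowly, watching the force.

>>> jog_arm:
  increments:
    - [[-0.2,0.3,1,0,0,0,1],[0,0,2,0,0,0,1],[0,0,2,0,0,0,1],[0,0,2,0,0,0,1],[0,0,1.5,0,0,0,1],[0,0,1,0,0,0,1],[0,0,1,0,0,0,1],[0,0,0,0,0,0,1]]

```text
t: 17.35
tcp_pos: [0.5399, 0.3148, 0.2578]
eef_rot: [0.979, 0.206, -0.0, 0.0]
contact_force: [-0.3, -0.2, -2.6]
finger_gap: 0.297
```

>>> jog_arm:
  increments:
    - [[0,0,1,0,0,0,1],[0,0,1,0,0,0,1],[0,0,1,0,0,0,1],[0,0,1,0,0,0,1],[0,0,0,0,0,0,1],[0,0,0,0,0,0,1]]

```text
t: 17.85
tcp_pos: [0.5399, 0.3149, 0.254]
eef_rot: [0.979, 0.206, -0.0, 0.0]
contact_force: [0.0, 0.3, -1.8]
finger_gap: 0.291
```

>>> jog_arm:
  increments:
    - [[0,0,1,0,0,0,1],[0,0,1,0,0,0,1],[0,0,1,0,0,0,1],[0,0,1,0,0,0,1],[0,0,1,0,0,0,1],[0,0,0.5,0,0,0,1],[0,0,0,0,0,0,1],[0,0,0,0,0,0,1]]

```text
t: 18.52
tcp_pos: [0.54, 0.3149, 0.2486]
eef_rot: [0.979, 0.206, -0.0, -0.0]
contact_force: [-0.1, -0.4, -1.8]
finger_gap: 0.295
```

```bash
python3 n.py w13.png
python3 - <<'E'
from h import *
a=cam("scene");save(a,"s13.png");b=load("w13.png")
p=proj(a,[[.528,.338,.105]])[0].astype(int);print(p)
cv2.imwrite("pics/c13.png",np.hstack([cv2.resize(b["img"][105:195,206:296,::-1],(400,400),interpolation=2),cv2.resize(a["img"][p[1]-22:p[1]+18,p[0]-20:p[0]+20,::-1],(400,400),interpolation=2)]))
E
```

```text
18.5167 [0.54000289 0.3148918  0.24855059] [-0.13737287 -0.42808385 -1.84930317] 0.2945262469491174
134 244 259 [[-9.22, -46.79], [4.76, -46.8]] mid -2.23
137 239 265 [[-13.62, -44.19], [10.03, -44.21]] mid -1.8
140 234 269 [[-18.03, -41.58], [13.57, -41.61]] mid -2.23
143 231 272 [[-20.71, -38.96], [16.24, -39.0]] mid -2.24
146 229 274 [[-22.51, -36.33], [18.04, -36.37]] mid -2.24
149 228 276 [[-23.44, -33.69], [19.86, -33.73]] mid -1.79
152 227 276 [[-24.38, -31.03], [19.9, -31.08]] mid -2.24
155 227 277 [[-24.43, -28.37], [20.84, -28.42]] mid -1.8
158 227 276 [[-24.48, -25.69], [20.0, -25.74]] mid -2.24
161 227 275 [[-24.53, -23.0], [19.16, -23.05]] mid -2.69
col [95, 152, 186, 189, 189, 183, 155, 120, 107, 106, 107, 107, 107, 112, 107, 119, 129, 115, 93, 90, 95, 104] low [28, 27, 28, 26, 28, 45, 96, 139, 153, 153, 153, 153, 152, 152, 130, 93, 82, 124, 140, 121]
145 L [191, 189, 183, 190, 185, 186, 186, 185, 165, 108, 107, 137, 149, 126, 90, 92, 100, 105, 119, 136] R [152, 155, 152, 135, 110, 92, 90, 85, 94, 124, 146, 147, 146, 126, 108, 106, 106, 107, 125, 147, 145, 119, 110]
150 L [187, 182, 187, 186, 182, 186, 158, 93, 106, 136, 138, 111, 93, 89, 111, 147, 159, 159, 157, 157] R [153, 154, 156, 157, 155, 153, 152, 136, 104, 88, 84, 118, 146, 148, 137, 115, 104, 107, 106, 104, 107, 108, 95]
155 L [186, 185, 183, 185, 182, 166, 137, 146, 151, 131, 98, 93, 114, 146, 158, 159, 154, 156, 154, 155] R [110, 154, 156, 153, 148, 153, 149, 149, 144, 120, 85, 77, 95, 129, 138, 115, 105, 105, 105, 105, 105, 140, 186]
bore (252.0, 159.5) (251.87129779213785, 159.50619278406032) 21 20 tool [[-1.75, -25.76, 134.05], [-1.86, -25.75, 134.05]]
[380 186]
```

View pics/c13.png

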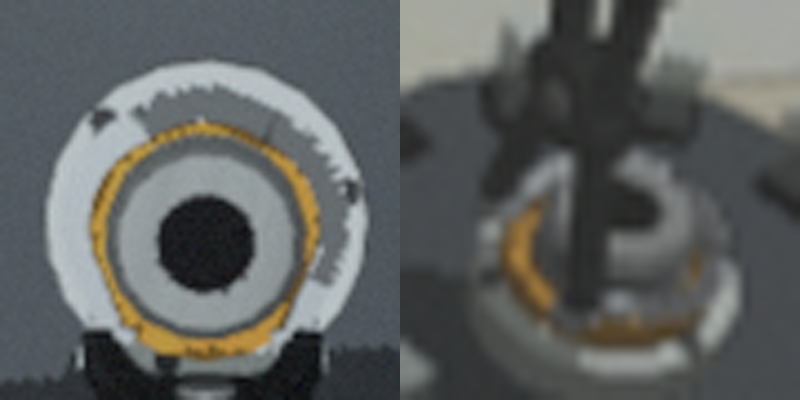

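The last view shows the ring concentric with the stub, with brass visible all round, and no force on the wrist. As an independent height and tilt check I compare the hanging ring in the earlier scene picture with the projection of a level ring.

Run:
```python
from h import *
a=load("s10.png");tcp=np.array([.542614,-.0392595,.320761]);y=np.radians(23.7)
Tm=np.c_[[np.cos(y),np.sin(y),0],[np.sin(y),-np.cos(y),0],[0,0,-1.]]
g=cv2.cvtColor(a["img"],cv2.COLOR_RGB2GRAY).astype(int)
f=lambda p:proj(a,tcp+Tm@(np.array(p)*1e-3))[0].round(2)
for z in(143,147):print(z,"back inner/outer",f([-2.3,-48.2,z]),f([-2.3,-55,z]),"sides r29",f([-31,-26,z]),f([27,-26,z]))
print("tips",f([-24,-2,141]),f([19.5,-2,141]))
print(g[150:178,236:258])
```

```text
143 back inner/outer [250.37 160.1 ] [252.92 159.42] sides r29 [238.05 154.88] [246.12 170.21]
147 back inner/outer [250.37 161.26] [252.92 160.57] sides r29 [238.08 156.03] [246.13 171.36]
tips [229.91 158.49] [235.79 170.1 ]
[[ 50  73 105 105 101 113 160 160 159 160 159 161 160 161 161 160 160 161
  161 161 161 161]
 [ 49  66 105 104 103 113 161 161 160 161 160 160 161 160 160 160 159 161
  161 161 160 161]
 [ 46  67 103 104 108 140 161 160 160 161 160 159 161 159 159 159 160 160
  161 159 161 160]
 [ 46  65 102 104 114 161 160 160 160 160 160 159 159 160 159 160 161 161
  160 160 161 161]
 [ 51  86 103 103 113 157 157 158 158 157 161 160 160 158 160 160 160 159
  160 160 160 160]
 [ 58 103  99 100 127 148 145 147 147 149 151 153 157 160 160 160 161 161
  160 160 160 161]
 [ 55  89  91  98 138 132 131 131 135 140 142 142 148 153 153 160 160 160
  161 161 161 161]
 [ 51  76  84  88 115 129 126 128 131 117 124 137 138 130 116 135 151 160
  160 161 161 161]
 [ 52  73  85  92 101 148 147 147 145 131 131 120 121  95  80  93 120 151
  160 160 160 161]
 [ 49  71  97 109 141 160 161 161 16
[... 1031 characters left out ...]
5  98  90  95 128 146 160 161
  161 160 160 160]
 [ 56  56  70 109 110 109 101  98  99 105 112 124 129 135 156 159 161 162
  161 159 161 162]
 [ 72  98 127 139 140 138 133 137 134 136 146 155 158 160 161 161 160 161
  160 160 160 161]
 [128 141 156 159 160 159 157 160 159 160 158 159 161 160 161 161 161 161
  161 160 160 160]
 [159 156 157 160 160 159 159 161 160 161 159 159 160 160 160 160 161 161
  160 160 160 161]
 [158 159 158 158 161 161 161 160 159 160 159 159 160 160 160 161 161 160
  160 160 161 160]
 [158 160 160 159 160 161 161 159 161 161 160 160 158 160 160 161 160 160
  161 160 160 159]
 [134 139 160 159 160 160 160 160 159 159 159 159 157 160 161 159 160 159
  160 160 159 159]]
```

The projection agrees with the picture to about half a pixel: far and near outer edges predicted at v 154.9 and 171.3, seen at about 154.7 and 171.5. The ring therefore hangs level at the expected offset, which puts its middle within about 1 mm of the groove. I hand in.

Run:
```python
from h import *
s=read_state();print(s["t"],s["tcp_pos"],s["contact_force"],s["finger_gap"],abs(s["qd"]).max())
print(sign_off())
```

```text
18.6167 [0.54004609 0.31495116 0.24866418] [ 0.48944235  0.02250752 -2.09071854] 0.2938620180013406 0.0017297516817884764
the job is handed in; nothing more can be done
None
```

I handed the job in at t = 18.6 s with the circlip hanging spread around the groove on the squeezed pliers. The sign-off gave no verdict, so the result rests on my own checks.

**What I did:** I lifted the pliers from the tool block and set their pins in the top circlip's lug holes. I squeezed them to the 27 mm stop and lifted the circlip off the dispenser. I then lowered it over the axle stub to groove level.

**What went wrong on the way:** On the first try the pins landed on the lugs with about 12 N. The loosely held pliers leaned in the grip. I backed off, eased the grip slightly, measured again, and the pins went in without force.

**Last checks:**
- **Centring:** the ring is centred on the stub to about 0.4 mm, with brass visible all round.
- **Force:** the wrist force is about −2 N, just the weight of the pliers and ring, so I saw no sign of contact with the sample changer.
- **Grip:** the grips are at the stop (finger gap 0.294, 27 mm) with a squeeze of 50 N.
- **Stillness:** the arm is still.
- **Height:** the middle is estimated at 0.1037–0.1043 m against 0.1035 m for the groove. This comes from the arm's position, with a half-pixel match in an earlier scene picture taken before lowering. I did not confirm it by touch.

**Disagreements:** Three estimates of the ring centre along the pliers' flat differed by up to about 4 mm. I relied on the ring's own inner edge, which fits the concentric final picture. I did not measure the bystanders again at the end.

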